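Fetch the polishing pad boxed in by the tins

TASK

The orange polishing pad is boxed in by three tins: first stand all three tins upright on the dark slate slab, then take the pad out and lay it flat, sole down, inside the pencilled rectangle on the marble block, lengthwise along it. Only then put every tin back upright in the middle of the disc of its own colour, leaving the pad where you laid it. Do not topple a tin or move the small white finial.

Things in the scene. Friction and masses are not known exactly. Their poses are not given: they have to be found in the camera images.
- red_tin: Closed upright aluminium tin with a red lid and a red band, a plain cylinder 52 mm across and 110 mm tall, about 0.3 kg. Origin: centre of its underside; z up along the tin.
- blue_tin: Closed upright aluminium tin with a blue lid and a blue band, a plain cylinder 52 mm across and 110 mm tall, about 0.3 kg. Origin: centre of its underside; z up along the tin.
- yellow_tin: Closed upright aluminium tin with a yellow lid and a yellow band, a plain cylinder 52 mm across and 110 mm tall, about 0.3 kg. Origin: centre of its underside; z up along the tin.
- red_mark: Fixed flat red disc, 80 mm across and 3 mm thick, on the light wooden kit board (board top 12 mm above the bench); the red tin stands centred on it at the start. Origin: centre of the disc's underside, so a tin standing on it has its origin 3 mm higher.
- blue_mark: Fixed flat blue disc, 80 mm across and 3 mm thick, on the light wooden kit board (board top 12 mm above the bench); the blue tin stands centred on it at the start. Origin: centre of the disc's underside, so a tin standing on it has its origin 3 mm higher.
- yellow_mark: Fixed flat yellow disc, 80 mm across and 3 mm thick, on the light wooden kit board (board top 12 mm above the bench); the yellow tin stands centred on it at the start. Origin: centre of the disc's underside, so a tin standing on it has its origin 3 mm higher.
- pad: Orange hand polishing pad with black grooves across its top and a grey sole: a block 44 mm wide (its x), 110 mm long (its y), 38 mm high, about 0.25 kg, lying flat on the kit board in the middle of the three tins: two tins stand at its side towards the robot, the third at its far side. The marks' centres are about 80 mm from the pad's centre line, and those of the two near tins are 110 mm apart along the pad's length. Origin: centre of its underside; z up.
- marble: Fixed white marble block, 140 mm (its x) by 170 mm (its y), 60 mm high, on one side of the bench, with a rectangle pencilled in dark lines on its top, 56 mm (x) by 120 mm (y), centred on the top. Origin: centre of its underside; z up.
- slate: Fixed dark slate slab, the empty side area, on the bench side opposite the marble: 300 mm (its x) by 130 mm (its y), 10 mm thick. Origin: centre of its underside; z up.
- finial: Small loose white turned finial, 52 mm across the foot and 76 mm tall, standing on the bench between the far end of the kit board and the far end of the slab or block on the robot's right (-y) side. Not to be disturbed. Origin: centre of its underside.
Things that resemble listed ones, but are neither listed nor needed, are in the scene too. Leave any green look-alike of the red_tin alone. What is shaped like the yellow_tin but purple is not meant.

How it is judged (in metres and radians):
On the way, in this order (a step that is already met when the one before it is completed fails the run):
1. all three tins stand upright, released, on the slate slab (x of red_tin in the frame of slate between -0.14 and 0.14 m and y of red_tin in the frame of slate between -0.055 and 0.055 m and z of red_tin in the frame of slate between 0.006 and 0.014 m and angle between each of red_tin, blue_tin, yellow_tin's own z axis and vertical below 0.1 rad and linear speed of each of red_tin, blue_tin, yellow_tin below 0.03 m/s and contact force between each of red_tin, blue_tin, yellow_tin and the fingers below 0.3 N and x of blue_tin in the frame of slate between -0.14 and 0.14 m and y of blue_tin in the frame of slate between -0.055 and 0.055 m and z of blue_tin in the frame of slate between 0.006 and 0.014 m and x of yellow_tin in the frame of slate between -0.14 and 0.14 m and y of yellow_tin in the frame of slate between -0.055 and 0.055 m and z of yellow_tin in the frame of slate between 0.006 and 0.014 m), for 0.2 s.
2. the pad lies flat in the pencilled rectangle on the marble, released, while the tins are still on the slate (all of step 1 and horizontal distance between pad and marble below 0.015 m and angle between the y axis of pad and the y axis of marble, either way round below 0.2 rad and angle between pad's own z axis and vertical below 0.1 rad and z of pad in the frame of marble between 0.056 and 0.066 m and linear speed of pad below 0.03 m/s and contact force between pad and the fingers below 0.3 N), for 0.2 s.
At the end, for the whole second after the job is handed in: Each tin upright on its own colour's disc, centred within 12 mm; the pad flat on the marble, centred in the rectangle within 15 mm and lengthwise within 0.2 rad (either way round); all released and at rest; the finial within 15 mm of its start (horizontal distance between pad and marble below 0.015 m and angle between the y axis of pad and the y axis of marble, either way round below 0.2 rad and angle between each of pad, red_tin, blue_tin, yellow_tin's own z axis and vertical below 0.1 rad and z of pad in the frame of marble between 0.056 and 0.066 m and linear speed of each of pad, red_tin, blue_tin, yellow_tin below 0.03 m/s and contact force between each of pad, red_tin, blue_tin, yellow_tin and the fingers below 0.3 N and horizontal distance between red_tin and red_mark below 0.012 m and z of red_tin in the frame of red_mark between -0.001 and 0.007 m and horizontal distance between blue_tin and blue_mark below 0.012 m and z of blue_tin in the frame of blue_mark between -0.001 and 0.007 m and horizontal distance between yellow_tin and yellow_mark below 0.012 m and z of yellow_tin in the frame of yellow_mark between -0.001 and 0.007 m and distance of finial from where it was at the start of the episode below 0.015 m); the robot touches nothing.
It fails at once if a tin is tipped over (angle between any of red_tin, blue_tin, yellow_tin's own z axis and vertical above 0.7 rad).
It fails at once if the finial is moved or toppled (distance of finial from where it was at the start of the episode above 0.015 m or angle between finial's own z axis and vertical above 0.3 rad).
It also fails if it takes over 144 s, if anything falls off the work surface, if the arm or the gripper's body presses on something with over 40 N, if the wrist force passes 120 N, or if a joint passes its speed limit or range.

ROBOT

A 7-joint arm with a two-finger parallel gripper is mounted at the origin on the work surface. World frame = base frame: x ahead of the robot, y to its left, z up, the work surface at z = 0. Lengths are in m, angles in degrees, forces in N, time in s.
With the tool pointing down it reaches from about 0.425 to 0.875 m from the base axis. Payload 4.7 kg.
Tool frame: the origin (TCP) lies at the very end of the fingers, on their centre line; the grasp point (between the pads) lies 19 mm behind it; z points along the fingers, y is the line along which they close (so a half turn about z gives the same grasp; the last joint's range is limited). The gripper opens to 87 mm and grips with 3 to 60 N. Pads are 19 mm wide; open, the fingers measure 117 mm over their backs; the gripper's body (75 mm by 190 mm) begins 51 mm behind the grasp point.
Start: joints at [-73.791, 18.392, -4.016, 83.108, 1.295, 78.541, -3.26], TCP at [0.173, 0.627, 0.223] pointing down, gripper open.
Joint ranges: [-163.93, 163.93], [-17.29, 119.83], [-79.2, 71.16], [3.27, 140.29], [-89.18, 269.18], [5.43, 117.66], [-154.24, 154.24]. Speed limits (degrees/s): [147.25, 147.25, 180, 180, 180, 180, 180].

INTERFACE

Orientations are given as [roll, pitch, yaw] about the fixed x, y, z axes, in that order (R = Rz(yaw) Ry(pitch) Rx(roll)).
In Python, from cell import telemetry, cams, env gives the robot as it stands.
- The arm moves only by the tool arm_command, never from a script. Its argument "series" is text: rows parted by semicolons, each of 5 numbers parted by spaces: the shift along the tool's x, y, z in mm, then the turn about the tool's z in rad, then the closure in counts, from 0 (fully open) to 255 (shut). A call has 1 to 20 rows; each row shifts and turns the commanded pose from where the row before left it, along the tool's axes as they then stand; what a row does not reach is not made up. A row lasts 1/12 s, in which the tool goes at most 41.7 mm and 7.16 degrees, less where a joint would pass 70% of its speed; a pose out of reach is approached as far as the arm can. A call is refused whole if a number of a shift passes 41.7 or a number of a turn 0.125, either way. A call with a gripper value outside its range is refused whole. The fingers move at their own pace and stop on an object; "squeeze" is the grip in N (left out, the last holds). Time passes only in rows, so rows that do not move let the fingers close. It gives the time, the measured TCP pose, the force, the opening and the grip force at its end, in the units of the state.
- telemetry.get_obs(): the state, without advancing time (a new reading comes with each control period).
- cams.read_camera(name): name is "scene" or "top" or "wrist"; returns the picture (420x560x3 uint8, blue, green, red); there is no depth.
- cams.calibration(name): a dict with "K" (3x3 intrinsics, pixels), "origin" and "rotation" of the camera in the world; the wrist camera has in their place "hand_eye" (4x4, takes a point from camera to tool coordinates, whose origin is the TCP and whose axes are the flange's). Camera axes: x right, y down, z forward; pixel columns grow to the right and rows downward; lengths in m; the calibration is good to about 2 mm. A picture is of the moment at which its call begins: read the wrist's pose just before it. calibration takes no time and is no camera call.
- env.sign_off(): hands the job in; it is judged then, once.
The state is a dict: "time_s": time; "qpos": joint angles; "joint_velocities": joint speeds; "effort": joint torques, N m; "tool_pos": TCP position; "tool_rot": TCP orientation; "force": force on the tool from outside, world axes, zero at the start; "wrist_torque": the same for the moment, N m; "grip_width": finger opening in m; "grasp_force": force on a finger pad.
Only numpy, scipy, OpenCV 4.12 (cv2) and the standard library are available. Lean on these libraries where they do the work, as an engineer would, in place of code of your own. Each camera call takes 0.05 s, during which the arm holds its last target. There are 200 camera calls.

## Working session

There is one attempt and no reset: what is moved stays moved. The work goes in short steps, Python scripts to look and compute and a tool call to move; the robot and the scene stay as the last step left them, time stands still between calls to the robot, and variables do not carry over. Pictures are saved under pics/ and viewed, at most 14 in all, crops included, and the job is handed in when it is done.

Besides the shell and the picture viewer there is one more tool, called after ">>>" as name(argument=value, ...) on one line, values as JSON. arm_command: Moves the arm, as the interface text tells. Its arguments: {"type":"object","properties":{"series":{"type":"string"},"squeeze":{"type":"number"}},"required":["series"]}

```bash
ls; mkdir -p pics; python3 - <<'E'
from cell import telemetry, cams, env
import cv2
o=telemetry.get_obs(); print(o)
for n in("scene","top","wrist"):
    cv2.imwrite(f"pics/{n}0.png",cams.read_camera(n)); print(n,cams.calibration(n))
E
```

```text
pics
{'time_s': 0.0, 'qpos': array([-73.78963356,  18.43958922,  -4.01448335,  83.17634064,
         1.29312082,  78.54111577,  -3.26081434]), 'joint_velocities': array([-0.04357624, -0.08675988, -0.08017763, -0.06627248, -0.00563394,
        0.04593948,  0.00307836]), 'effort': array([-3.12460297e-04, -4.91297972e+01, -4.04061517e-01, -3.12534606e+01,
       -6.38783653e-02,  4.35095094e-02,  1.62607830e-04]), 'tool_pos': array([0.17253697, 0.62609212, 0.22144276]), 'tool_rot': array([-1.79888092e+02,  4.34485219e-03,  1.64597235e+02]), 'force': array([-0.31162242,  0.93256766,  0.50392845]), 'wrist_torque': array([ 0.00817149,  0.02042136, -0.02353557]), 'grasp_force': 0.0, 'grip_width': 0.08730053373739607}
scene {'K': array([[459.33234478,   0.        , 279.32875416],
       [  0.        , 459.33234478, 208.49683277],
       [  0.        ,   0.        ,   1.        ]]), 'origin': array([ 1.23512226, -0.05669816,  0.76833691]), 'rotation': array([-135.58642984,   -1.17134724,   85.86839585])}
top {'K': array([[404.51121656,   0.        , 278.61211418],
       [  0.        , 404.51121656, 214.04510302],
       [  0.        ,   0.        ,   1.        ]]), 'origin': array([0.38807463, 0.02305715, 0.81201795]), 'rotation': array([-168.4699094 ,   -0.34710462,  -96.96958032])}
wrist {'K': array([[297.30852414,   0.        , 279.18526975],
       [  0.        , 297.30852414, 204.67303653],
       [  0.        ,   0.        ,   1.        ]]), 'hand_eye': array([[-1.04825160e-03, -9.67369741e-01, -2.53366700e-01,
         6.96326203e-02],
       [ 9.99999281e-01, -1.16156219e-03,  2.97628941e-04,
        -7.14301360e-05],
       [-5.82218411e-04, -2.53366206e-01,  9.67370263e-01,
        -1.61672043e-01],
       [ 0.00000000e+00,  0.00000000e+00,  0.00000000e+00,
         1.00000000e+00]])}
```

View pics/top0.png

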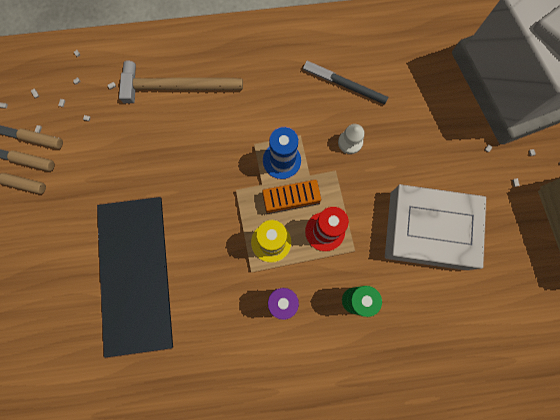

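View pics/scene0.png

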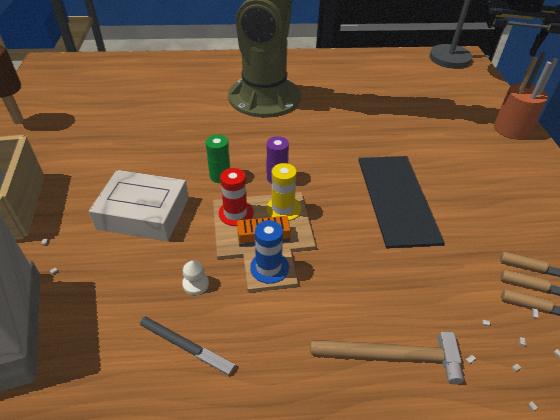

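The top view shows the slate at left (+y) around (135,275) and the marble at right around (437,227). The tins are blue (284,140), yellow (271,235) and red (333,221), the pad is at (292,196) and the finial at (352,138). Purple and green decoys are at the bottom.

```bash
cat > h.py <<'E'
from cell import telemetry, cams, env
import numpy as np, cv2
from scipy.spatial.transform import Rotation as Rot
def rot(r): return Rot.from_euler('xyz',r,degrees=True).as_matrix()
def cam(n,obs=None):
    c=cams.calibration(n)
    if n=="wrist":
        o=obs or telemetry.get_obs(); H=np.array(c["hand_eye"]); R=rot(o["tool_rot"])
        return c["K"],o["tool_pos"]+R@H[:3,3],R@H[:3,:3]
    return c["K"],np.array(c["origin"]),rot(c["rotation"])
def ray(C,uv,z):
    K,o,R=C; d=R@np.linalg.inv(K)@np.array([uv[0],uv[1],1.]); return o+d*(z-o[2])/d[2]
def proj(C,p):
    K,o,R=C; q=K@(R.T@(np.array(p)-o)); return q[:2]/q[2]
def blob(m,near=None,amin=20):
    n,l,s,c=cv2.connectedComponentsWithStats(m.astype(np.uint8))
    k=[i for i in range(1,n) if s[i,4]>=amin]
    if near is not None: k=[min(k,key=lambda i:np.hypot(*(c[i]-near)))]
    else: k=[max(k,key=lambda i:s[i,4])]
    return l==k[0],c[k[0]],s[k[0],4]
def hsv(im): return [x.astype(int) for x in cv2.split(cv2.cvtColor(im,cv2.COLOR_BGR2HSV))]
def rect(m):
    cn=max(cv2.findContours(m.astype(np.uint8),cv2.RETR_EXTERNAL,cv2.CHAIN_APPROX_NONE)[0],key=cv2.contourArea)
    return cn[:,0]
def wrect(C,cn,z):
    p=np.array([ray(C,u,z)[:2] for u in cv2.convexHull(cn)[:,0]])*1000
    return cv2.minAreaRect(p.astype(np.float32))
E
cat > look1.py <<'E'
from h import *
for n in("top","scene"):
    im=cv2.imread(f"pics/{n}0.png"); C=cam(n); H,S,V=hsv(im)
    pts={"top":dict(b=(284,140),y=(271,235),r=(333,221),fin=(354,131),green=(367,301),pur=(283,303)),
     "scene":dict(b=(268,227),y=(284,169),r=(233,174),green=(217,140),pur=(278,143))}[n]
    for k,p in pts.items():
        m=(S<50)&(V>150); yy,xx=np.indices(m.shape); m&=np.hypot(xx-p[0],yy-p[1])<10
        _,c,a=blob(m,p,5); print(n,k,c.round(1),a,ray(C,c,.076 if k=="fin" else .125 if k in"bry" else .11).round(4))
    m=(H>5)&(H<16)&(S>200)&(V>150)
    m=cv2.morphologyEx(m.astype(np.uint8),cv2.MORPH_CLOSE,np.ones((5,5)))
    if n=="top":
        mm,c,a=blob(m,(292,196),200); print("pad",c,a,wrect(C,rect(mm),.05))
        mm,c,a=blob((V<60)&(np.indices(V.shape)[1]<180),(135,275),3000); print("slate",c,a,wrect(C,rect(mm),.01))
        mm,c,a=blob((S<40)&(V>130),(437,227),1000); print("marble",c,a); 
        sub=((V<110)&(S<60)); x,y=np.indices(V.shape)[1],np.indices(V.shape)[0]
        sub&=(x>400)&(x<480)&(y>198)&(y<250)
        mm,c,a=blob(sub,(440,226),50); print("pencil",c,a,wrect(C,rect(mm),.06))
E
python3 look1.py
```

```text
top b [283.5 139.6] 79 [ 0.6614 -0.0234  0.125 ]
top y [271.3 234.3] 83 [0.493  0.0187 0.125 ]
top r [333.2 220.5] 81 [ 0.5041 -0.0904  0.125 ]
top fin [358.4 132.3] 117 [ 0.6785 -0.1729  0.076 ]
top green [366.5 300.7] 95 [ 0.3626 -0.1286  0.11  ]
top pur [283.  303.2] 100 [0.3758 0.0129 0.11  ]
pad [291.53812445 194.43821209] 1141 ((577.6655883789062, -30.12371826171875), (41.78491973876953, 107.1494140625), 3.8908519744873047)
slate [133.33777169 277.4634815 ] 10214 ((465.4984130859375, 296.1457824707031), (297.0176696777344, 131.2418975830078), 0.6182659864425659)
marble [439.86047275 226.06073539] 6092Traceback (most recent call last):
  File "look1.py", line 17, in <module>
    mm,c,a=blob(sub,(440,226),50); print("pencil",c,a,wrect(C,rect(mm),.06))
           ~~~~^^^^^^^^^^^^^^^^^^
  File "h.py", line 18, in blob
    if near is not None: k=[min(k,key=lambda i:np.hypot(*(c[i]-near)))]
                            ~~~^^^^^^^^^^^^^^^^^^^^^^^^^^^^^^^^^^^^^^^
ValueError: min() iterable argument is empty
```

```bash
cat > look2.py <<'E'
from h import *
im=cv2.imread("pics/top0.png"); C=cam("top")
H,S,V=hsv(im); m,c,a=blob((S<60)&(V>120),(437,227),1000)
g=cv2.cvtColor(im,cv2.COLOR_BGR2GRAY)
t=cv2.morphologyEx(g,cv2.MORPH_BLACKHAT,np.ones((7,7)))
y,x=np.indices(g.shape); s=(t>30)&(x>403)&(x<477)&(y>201)&(y<250)
mm,c,a=blob(cv2.dilate(s.astype(np.uint8),np.ones((2,2))),(440,226),40)
print("pencil",c,a,wrect(C,rect(mm),.06))
print(im[200:252:4,440].mean(1).astype(int))
E
python3 look2.py
```

```text
pencil [441.03302752 225.91926606] 545 ((481.0206604003906, -301.2813720703125), (125.19775390625, 61.92157745361328), 75.07797241210938)
[174 173 177 179 170 175 173 173 172 174 117 174 173]
```

>>> arm_command(series="0 0 0 -0.12 0;0 0 0 -0.12 0;0 0 0 0 0")

```text
time_s: 0.4
tool_pos: [0.1726, 0.6264, 0.2221]
tool_rot: [-180.0, -0.0, 178.5]
force: [-0.1, 0.3, -0.1]
grip_width: 0.087
grasp_force: 0.0
```

>>> arm_command(series="0 0 0 0.1188 0;0 0 0 0.1188 0;0 0 0 0.1188 0;0 0 0 0.1188 0;0 0 0 0.1188 0;0 0 0 0.1188 0;0 0 0 0.1188 0;0 0 0 0.1188 0;0 0 0 0.1188 0;0 0 0 0.1188 0;0 0 0 0.1188 0;0 0 0 0.1188 0;0 0 0 0.1188 0;0 0 0 0 0;0 0 0 0 0")

```text
time_s: 1.65
tool_pos: [0.1725, 0.6266, 0.2224]
tool_rot: [180.0, 0.0, 89.9]
force: [0.1, 0.2, 0.6]
grip_width: 0.087
grasp_force: 0.0
```

>>> arm_command(series="-15 8 0 0 0;-25 14 0 0 0;-34 18 0 0 0;-34 18 0 0 0;-34 18 0 0 0;-34 18 0 0 0;-34 18 0 0 0;-34 18 0 0 0;-34 18 0 0 0;-34 18 0 0 0;-34 18 0 0 0;-34 18 0 0 0;-34 18 0 0 0;-34 18 0 0 0;-34 18 0 0 0;-34 18 0 0 0;-34 18 0 0 0;-34 18 0 0 0;-24 10 0 0 0;0 0 0 0 0")

```text
time_s: 3.32
tool_pos: [0.4929, 0.011, 0.2232]
tool_rot: [179.9, 0.1, 89.4]
force: [-0.9, -0.4, -1.0]
grip_width: 0.0871
grasp_force: 0.0
```

```bash
cat > wl.py <<'E'
import sys
from h import *
tag=sys.argv[1]
o=telemetry.get_obs(); im=cams.read_camera("wrist"); C=cam("wrist",o); cv2.imwrite(f"pics/w{tag}.png",im)
print(o["tool_pos"].round(4),o["tool_rot"].round(2),o["time_s"])
H,S,V=hsv(im)
col=dict(y=(22,32),b=(105,125),r=(170,190))
Hr=np.where(H<6,H+180,H)
for k,z in zip(sys.argv[2],sys.argv[3:]):
    lo,hi=col[k]; m=(Hr>=lo)&(Hr<=hi)&(S>150)&(V>60)
    p=dict(y=(.493,.0187),r=(.504,-.0904),b=(.6614,-.0234))[k]
    w=(S<60)&(V>150); n,l,s,c=cv2.connectedComponentsWithStats(w.astype(np.uint8))
    for i in range(1,n):
        if 20<s[i,4]<1500:
            x,y,ww,hh=s[i,:4]; ring=m[max(0,y-4):y+hh+4,max(0,x-4):x+ww+4]; 
            if ring.sum()>.25*ww*hh: print(k,c[i].round(1),s[i,4],ray(C,c[i],float(z)).round(4))
E
python3 wl.py a yrb .125 .125 .125
```

```text
[0.4929 0.011  0.2232] [1.7987e+02 1.4000e-01 8.9400e+01] 3.3167
y [279.9 197.5] 329 [0.4931 0.0186 0.125 ]
r [292. 304.] 226 [ 0.504 -0.09   0.125]
b [418.5 240.4] 24 [ 0.6222 -0.0242  0.125 ]
```

View pics/wa.png

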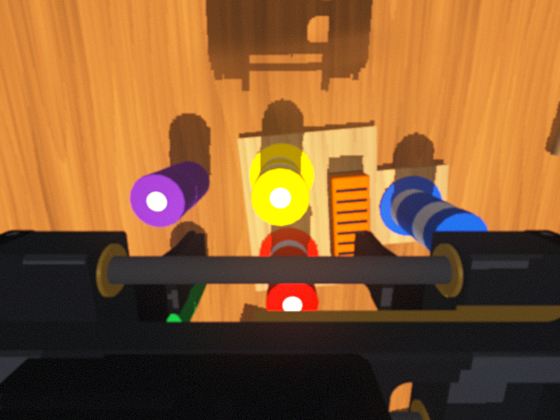

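>>> arm_command(series="0 0 0 0 0;0 0 0 0 0")

```text
time_s: 3.53
tool_pos: [0.4908, 0.0193, 0.2224]
tool_rot: [-180.0, -0.0, 90.0]
force: [0.1, 0.3, 0.1]
grip_width: 0.0869
grasp_force: 0.0
```

>>> arm_command(series="-1 2 10 0 0;0 0 25 0 0;0 0 30 0 0;0 0 30 0 0;0 0 25 0 0;0 0 15 0 0;0 0 8 0 0;0 0 0 0 0;0 0 0 0 0;0 0 0 0 255;0 0 0 0 255;0 0 0 0 255;0 0 0 0 255;0 0 0 0 255;0 0 0 0 255;0 0 0 0 255;0 0 0 0 255;0 0 0 0 255", squeeze=25)

```text
time_s: 5.03
tool_pos: [0.4934, 0.0169, 0.0797]
tool_rot: [180.0, -0.0, 89.9]
force: [0.1, 0.7, 0.9]
grip_width: 0.0515
grasp_force: 25.0
```

>>> arm_command(series="0 0 -10 0 255;0 0 -25 0 255;0 0 -30 0 255;0 0 -25 0 255;0 0 -10 0 255;10 -5 0 0 255;20 -9 0 0 255;30 -14 0 0 255;30 -14 0 0 255;30 -14 0 0 255;30 -14 0 0 255;30 -14 0 0 255;30 -14 0 0 255;30 -14 0 0 255;22 -9 0 0 255;12 -5 0 0 255;4 -2 0 0 255;0 0 0 0 255;0 0 0 0 255;0 0 0 0 255")

```text
time_s: 6.7
tool_pos: [0.3669, 0.2933, 0.1794]
tool_rot: [180.0, 0.0, 89.7]
force: [-0.1, 0.3, -1.7]
grip_width: 0.0516
grasp_force: 25.0
```

>>> arm_command(series="0 0 10 0 255;0 0 20 0 255;0 0 25 0 255;0 0 20 0 255;0 0 14 0 255;0 0 8 0 255;0 0 4 0 255;0 0 3 0 255;0 0 0 0 255;0 0 0 0 255;0 0 0 0 255")

```text
time_s: 7.62
tool_pos: [0.3664, 0.2957, 0.0764]
tool_rot: [179.9, -0.1, 89.9]
force: [0.6, 0.3, -1.4]
grip_width: 0.0513
grasp_force: 25.0
```

>>> arm_command(series="0 0 1 0 255;0 0 0 0 255;0 0 0 0 0;0 0 0 0 0;0 0 0 0 0;0 0 0 0 0;0 0 0 0 0;0 0 0 0 0;0 0 0 0 0;0 0 -10 0 0;0 0 -25 0 0;0 0 -30 0 0;0 0 -25 0 0;0 0 -15 0 0;0 0 -5 0 0;0 0 0 0 0")

```text
time_s: 8.95
tool_pos: [0.3666, 0.2959, 0.1863]
tool_rot: [179.9, -0.2, 89.9]
force: [-0.3, 0.5, 0.3]
grip_width: 0.0873
grasp_force: 0.0
```

>>> arm_command(series="-10 4 0 0 0;-22 8 0 0 0;-30 11 0 0 0;-30 11 0 0 0;-30 11 0 0 0;-30 11 0 0 0;-30 11 0 0 0;-30 11 0 0 0;-30 11 0 0 0;-30 11 0 0 0;-30 11 0 0 0;-30 11 0 0 0;-30 11 0 0 0;-24 8 0 0 0;-16 5 0 0 0;-9 2 0 0 0;-4 0 0 0 0;0 0 0 0 0;0 0 0 0 0;0 0 0 0 0")

```text
time_s: 10.62
tool_pos: [0.5124, -0.1191, 0.184]
tool_rot: [-179.9, -0.0, 89.9]
force: [0.6, -0.6, 0.5]
grip_width: 0.0869
grasp_force: 0.0
```

>>> arm_command(series="8 -3 0 0 0;13 -4 0 0 0;8 -1 0 0 0;0 0 10 0 0;0 0 22 0 0;0 0 27 0 0;0 0 22 0 0;0 0 15 0 0;0 0 8 0 0;0 0 0 0 0;0 0 0 0 0;0 0 0 0 255;0 0 0 0 255;0 0 0 0 255;0 0 0 0 255;0 0 0 0 255;0 0 0 0 255;0 0 0 0 255;0 0 0 0 255;0 0 0 0 255")

```text
time_s: 12.28
tool_pos: [0.505, -0.0911, 0.0807]
tool_rot: [180.0, -0.0, 89.9]
force: [-0.4, 0.3, 2.9]
grip_width: 0.0516
grasp_force: 25.0
```

>>> arm_command(series="0 0 -10 0 255;0 0 -25 0 255;0 0 -30 0 255;0 0 -25 0 255;0 0 -10 0 255;10 -1 0 0 255;22 -2 0 0 255;32 -3 0 0 255;32 -3 0 0 255;32 -3 0 0 255;32 -3 0 0 255;32 -3 0 0 255;32 -3 0 0 255;32 -3 0 0 255;32 -3 0 0 255;32 -3 0 0 255;30 -3 0 0 255;22 -3 0 0 255;11 -2 0 0 255;4 -1 0 0 255")

```text
time_s: 13.95
tool_pos: [0.4654, 0.2977, 0.1794]
tool_rot: [-179.9, 0.1, 90.1]
force: [0.7, 0.1, -4.2]
grip_width: 0.0514
grasp_force: 25.0
```

>>> arm_command(series="0 0 0 0 255;0 0 0 0 255;0 0 10 0 255;0 0 20 0 255;0 0 25 0 255;0 0 20 0 255;0 0 14 0 255;0 0 8 0 255;0 0 4 0 255;0 0 3 0 255;0 0 0 0 255;0 0 0 0 255;0 0 0 0 255")

```text
time_s: 15.03
tool_pos: [0.4675, 0.2964, 0.0775]
tool_rot: [179.9, -0.1, 89.9]
force: [0.1, -0.4, -4.1]
grip_width: 0.0513
grasp_force: 25.0
```

>>> arm_command(series="0 0 2 0 255;0 0 0 0 255;0 0 0 0 0;0 0 0 0 0;0 0 0 0 0;0 0 0 0 0;0 0 0 0 0;0 0 0 0 0;0 0 0 0 0;0 0 -10 0 0;0 0 -25 0 0;0 0 -30 0 0;0 0 -25 0 0;0 0 -15 0 0;0 0 -5 0 0;0 0 0 0 0")

```text
time_s: 16.37
tool_pos: [0.4677, 0.2965, 0.1864]
tool_rot: [179.9, -0.1, 89.9]
force: [-0.5, 0.1, 0.1]
grip_width: 0.0872
grasp_force: 0.0
```

>>> arm_command(series="-10 6 0 0 0;-20 12 0 0 0;-27 16 0 0 0;-27 16 0 0 0;-27 16 0 0 0;-27 16 0 0 0;-27 16 0 0 0;-27 16 0 0 0;-27 16 0 0 0;-27 16 0 0 0;-27 16 0 0 0;-22 14 0 0 0;-15 10 0 0 0;-7 6 0 0 0;-3 2 0 0 0;0 0 0 0 0;0 0 0 0 0;0 0 0 0 0")

```text
time_s: 17.87
tool_pos: [0.6596, -0.0226, 0.1842]
tool_rot: [-180.0, -0.1, 90.0]
force: [0.2, 0.2, -0.5]
grip_width: 0.0872
grasp_force: 0.0
```

>>> arm_command(series="-1 1 10 0 0;0 0 22 0 0;0 0 27 0 0;0 0 22 0 0;0 0 15 0 0;0 0 8 0 0;0 0 0 0 0;0 0 0 0 0;0 0 0 0 255;0 0 0 0 255;0 0 0 0 255;0 0 0 0 255;0 0 0 0 255;0 0 0 0 255;0 0 0 0 255;0 0 0 0 255;0 0 0 0 255")

```text
time_s: 19.28
tool_pos: [0.6613, -0.0255, 0.0807]
tool_rot: [180.0, -0.0, 89.9]
force: [1.3, 0.3, 1.0]
grip_width: 0.0513
grasp_force: 25.0
```

>>> arm_command(series="0 0 -10 0 255;0 0 -25 0 255;0 0 -30 0 255;0 0 -25 0 255;0 0 -10 0 255;10 -3 0 0 255;20 -6 0 0 255;27 -8 0 0 255;27 -8 0 0 255;27 -8 0 0 255;27 -8 0 0 255;27 -8 0 0 255;27 -8 0 0 255;27 -8 0 0 255;27 -8 0 0 255;27 -8 0 0 255;22 -6 0 0 255;15 -4 0 0 255;8 -2 0 0 255;3 -1 0 0 255")

```text
time_s: 20.95
tool_pos: [0.5664, 0.2973, 0.1791]
tool_rot: [-179.9, 0.1, 90.0]
force: [0.5, 0.5, -4.0]
grip_width: 0.0514
grasp_force: 25.0
```

>>> arm_command(series="0 0 0 0 255;0 0 0 0 255;0 0 10 0 255;0 0 20 0 255;0 0 25 0 255;0 0 20 0 255;0 0 14 0 255;0 0 8 0 255;0 0 4 0 255;0 0 3 0 255;0 0 0 0 255;0 0 0 0 255;0 0 0 0 255")

```text
time_s: 22.03
tool_pos: [0.5686, 0.2961, 0.0777]
tool_rot: [179.9, -0.1, 89.9]
force: [1.2, -0.3, -3.8]
grip_width: 0.0515
grasp_force: 25.0
```

>>> arm_command(series="0 0 2 0 255;0 0 0 0 255;0 0 0 0 0;0 0 0 0 0;0 0 0 0 0;0 0 0 0 0;0 0 0 0 0;0 0 0 0 0;0 0 0 0 0;0 0 -10 0 0;0 0 -25 0 0;0 0 -30 0 0;0 0 -25 0 0;0 0 -15 0 0;0 0 -5 0 0;0 0 0 0 0")

```text
time_s: 23.37
tool_pos: [0.5688, 0.2961, 0.1866]
tool_rot: [179.8, -0.1, 89.9]
force: [0.0, 0.1, -0.6]
grip_width: 0.0869
grasp_force: 0.0
```

>>> arm_command(series="-10 0 0 0 0;-20 0 0 0 0;-28 1 0 0 0;-28 1 0 0 0;-28 1 0 0 0;-28 1 0 0 0;-28 1 0 0 0;-28 1 0 0 0;-28 1 0 0 0;-28 1 0 0 0;-28 1 0 0 0;-22 0 0 0 0;-14 0 0 0 0;-6 0 0 0 0;-2 0 0 0 0;0 0 0 0 0;0 0 0 0 0;0 0 0 0 0")

```text
time_s: 24.87
tool_pos: [0.576, -0.0288, 0.1842]
tool_rot: [-180.0, -0.0, 90.0]
force: [0.2, 0.2, -0.8]
grip_width: 0.0871
grasp_force: 0.0
```

```bash
cat > pad.py <<'E'
from h import *
import sys
o=telemetry.get_obs(); im=cams.read_camera("wrist"); C=cam("wrist",o); cv2.imwrite(f"pics/wpad{sys.argv[1]}.png",im)
print(o["tool_pos"].round(4),o["tool_rot"].round(2))
H,S,V=hsv(im); m=(H>5)&(H<17)&(S>190)&(V>120)
m=cv2.morphologyEx(m.astype(np.uint8),cv2.MORPH_CLOSE,np.ones((9,9)))
mm,c,a=blob(m,proj(C,(.578,-.03,.05)),300); print(c,a,wrect(C,rect(mm),float(sys.argv[2])))
t=cams.read_camera("top"); cv2.imwrite(f"pics/tpad{sys.argv[1]}.png",t)
E
python3 pad.py 1 .05
```

```text
[ 0.576  -0.0288  0.1842] [-1.7997e+02 -2.0000e-02  8.9990e+01]
[281.94424924 194.94003279] 4269 ((578.0281372070312, -28.396156311035156), (43.26274490356445, 109.580078125), 4.193359851837158)
```

View pics/wpad1.png

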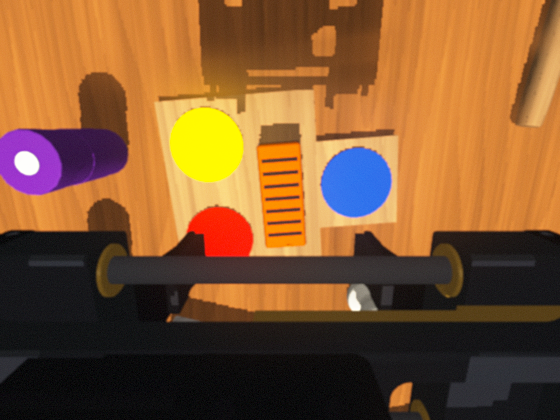

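View pics/tpad1.png

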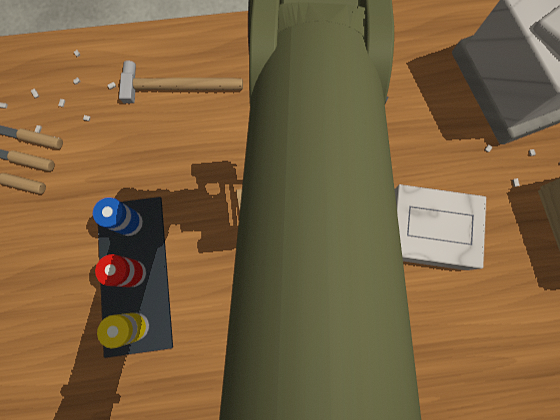

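>>> arm_command(series="0 2 0 -0.08 0;0 0 10 0 0;0 0 25 0 0;0 0 30 0 0;0 0 30 0 0;0 0 28 0 0;0 0 20 0 0;0 0 12 0 0;0 0 6 0 0;0 0 0 0 0;0 0 0 0 0;0 0 0 0 255;0 0 0 0 255;0 0 0 0 255;0 0 0 0 255;0 0 0 0 255;0 0 0 0 255;0 0 0 0 255;0 0 0 0 255;0 0 0 0 255")

```text
time_s: 26.63
tool_pos: [0.5782, -0.0303, 0.0236]
tool_rot: [180.0, -0.0, 94.4]
force: [-0.4, 0.1, 0.5]
grip_width: 0.0438
grasp_force: 25.0
```

>>> arm_command(series="0 0 -10 0 255;0 0 -25 0 255;0 0 -30 0 255;0 0 -30 0 255;0 0 -25 0 255;0 0 -10 0 255;0 0 0 0.113 255;0 0 0 0.113 255;0 0 0 0.113 255;0 0 0 0 255;0 0 0 0 255;0 0 0 0 255")

```text
time_s: 27.63
tool_pos: [0.5777, -0.0302, 0.153]
tool_rot: [-179.9, 0.0, 75.2]
force: [0.1, 0.2, -1.8]
grip_width: 0.0439
grasp_force: 25.0
```

>>> arm_command(series="-10 -1 0 0 255;-20 -2 0 0 255;-28 -2 0 0 255;-28 -2 0 0 255;-28 -2 0 0 255;-28 -2 0 0 255;-28 -2 0 0 255;-28 -2 0 0 255;-28 -2 0 0 255;-28 -2 0 0 255;-22 -2 0 0 255;-18 -2 0 0 255;-12 -1 0 0 255;-6 0 0 0 255;-3 0 0 0 255;0 0 0 0 255;0 0 0 0 255;0 0 0 0 255")

```text
time_s: 29.13
tool_pos: [0.4741, -0.3272, 0.1534]
tool_rot: [-180.0, -0.0, 75.1]
force: [-0.4, 0.0, -2.3]
grip_width: 0.0436
grasp_force: 25.0
```

```bash
python3 wl.py b r .125
```

```text
[ 0.4741 -0.3272  0.1534] [-1.7999e+02 -5.0000e-02  7.5140e+01] 29.1333
```

View pics/wb.png

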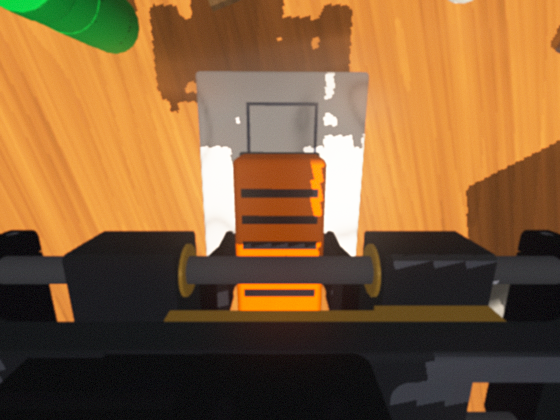

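```bash
python3 - <<'E'
from h import *
o=telemetry.get_obs(); C=cam("wrist",o); im=cv2.imread("pics/wb.png")
g=cv2.cvtColor(im,cv2.COLOR_BGR2GRAY); t=cv2.morphologyEx(g,cv2.MORPH_BLACKHAT,np.ones((9,9)))
for r in(115,130,145): print(r,[x for x in range(235,330) if t[r,x]>25])
print([y for y in range(85,150) if t[y,270]>25],[y for y in range(85,150) if t[y,300]>25])
a,b=ray(C,(247.5,103.5),.06),ray(C,(316.5,103.5),.06); m=(a+b)/2
e=(b-a)[:2]; print(a,b,np.linalg.norm(e),np.degrees(np.arctan2(e[1],e[0])))
d=np.array([-e[1],e[0]])/np.linalg.norm(e); c=m[:2]-.06*d; print("centre",c)
R=rot(o["tool_rot"]); print("shift tool",(R.T@np.r_[c-o["tool_pos"][:2],0])*1000)
# pad edge nearest camera (top corners) at z = tcp+.0264
for u in((238,154),(324,154)): print(R.T@(ray(C,u,o["tool_pos"][2]+.0264)-o["tool_pos"])*1000)
E
```

```text
115 [246, 247, 248, 249, 315, 316, 317]
130 [247, 248, 249, 314, 315, 316, 328, 329]
145 [247, 248, 249, 250, 311, 312, 313, 314, 315, 316, 323]
[102, 103, 104, 105] [103, 104]
[ 0.47102075 -0.23586618  0.06      ] [ 0.5253348  -0.25033349  0.06      ] 0.05620782562733392 -14.915218748004403
centre [ 0.48273441 -0.3010783 ]
shift tool [2.74967719e+01 1.60165160e+00 1.74754905e-02]
[ 57.12209496 -19.25557457 -26.36122269]
[ 57.08029742  19.47197652 -26.36550101]
```

>>> arm_command(series="8 1 0 0 255;12 1 0 0 255;6 0 0 0 255;0 0 10 0 255;0 0 18 0 255;0 0 20 0 255;0 0 16 0 255;0 0 8 0 255;0 0 4 0 255;0 0 3 0 255;0 0 1 0 255;0 0 0 0 255;0 0 0 0 255;0 0 0 0 255")

```text
time_s: 30.35
tool_pos: [0.4826, -0.3041, 0.0742]
tool_rot: [179.9, 0.0, 75.0]
force: [-0.3, 0.1, -2.1]
grip_width: 0.0438
grasp_force: 25.0
```

>>> arm_command(series="0 0 2 0 255;0 0 0.6 0 255;0 0 0 0 255;0 0 0 0 0;0 0 0 0 0;0 0 0 0 0;0 0 0 0 0;0 0 0 0 0;0 0 0 0 0;0 0 0 0 0;0 0 -10 0 0;0 0 -25 0 0;0 0 -30 0 0;0 0 -30 0 0;0 0 -20 0 0;0 0 -10 0 0;0 0 0 0 0;0 0 0 0 0;0 0 0 0 0")

```text
time_s: 31.93
tool_pos: [0.4815, -0.3031, 0.1945]
tool_rot: [-179.9, -0.0, 75.0]
force: [0.1, -0.4, 0.5]
grip_width: 0.087
grasp_force: 0.0
```

```bash
cat > chk.py <<'E'
from h import *
import sys
o=telemetry.get_obs(); im=cams.read_camera("wrist"); C=cam("wrist",o); cv2.imwrite(f"pics/wc.png",im)
print(o["tool_pos"].round(4),o["tool_rot"].round(2))
H,S,V=hsv(im); m=(H>3)&(H<18)&(S>190)&(V>80); y,x=np.indices(m.shape); m&=(x>200)&(x<360)&(y<300)
m=cv2.morphologyEx(m.astype(np.uint8),cv2.MORPH_CLOSE,np.ones((9,9)))
mm,c,a=blob(m,proj(C,(.4827,-.301,.098)),300); print(c,a,wrect(C,rect(mm),.098))
E
python3 chk.py
```

```text
[ 0.4815 -0.3031  0.1945] [-1.7987e+02 -3.0000e-02  7.5030e+01]
[280.60278207 199.5318779 ] 5176 ((482.6429443359375, -300.0064392089844), (103.40221405029297, 41.54169845581055), 75.2410659790039)
```

View pics/wc.png

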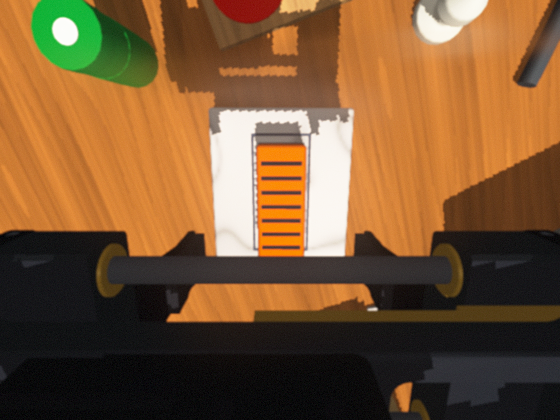

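>>> arm_command(series="0 0 0 -0.0873 0;0 0 0 -0.0873 0;0 0 0 -0.0873 0;0 0 0 0 0;0 0 0 0 0;12 2 0 0 0;24 4 0 0 0;32 4 0 0 0;32 4 0 0 0;32 4 0 0 0;32 4 0 0 0;32 4 0 0 0;32 4 0 0 0")

```text
time_s: 33.07
tool_pos: [0.5117, -0.0742, 0.1956]
tool_rot: [-180.0, -0.0, 89.9]
force: [0.8, 0.2, -0.3]
grip_width: 0.0871
grasp_force: 0.0
```

>>> arm_command(series="32 4 0 0 0;32 4 0 0 0;32 4 0 0 0;32 4 0 0 0;32 4 0 0 0;32 4 0 0 0;32 4 0 0 0;32 4 0 0 0;32 4 0 0 0;32 4 0 0 0;28 6 0 0 0;15 6 0 0 0;8 5 0 0 0;0 0 0 0 0;0 0 0 0 0;0 0 0 0 0;0 0 0 0 0")

```text
time_s: 34.48
tool_pos: [0.5691, 0.2931, 0.1962]
tool_rot: [180.0, 0.0, 89.9]
force: [-0.2, 0.0, -0.3]
grip_width: 0.087
grasp_force: 0.0
```

```bash
python3 wl.py d byr .12 .12 .12
```

```text
[0.5691 0.2931 0.1962] [1.800e+02 1.000e-02 8.985e+01] 34.4833
b [279.1 206.9] 418 [0.5684 0.2982 0.12  ]
y [122.2 198.9] 32 [0.4394 0.3054 0.12  ]
y [ 33.9 208.8] 396 [0.365  0.2973 0.12  ]
y [ 85.7 215.1] 104 [0.407  0.2916 0.12  ]
r [122.2 198.9] 32 [0.4394 0.3054 0.12  ]
r [156.2 208.6] 399 [0.4665 0.2971 0.12  ]
```

>>> arm_command(series="5 -0.5 0 0 0;0 0 10 0 0;0 0 22 0 0;0 0 28 0 0;0 0 26 0 0;0 0 18 0 0;0 0 11 0 0;0 0 5 0 0;0 0 0 0 0;0 0 0 0 0;0 0 0 0 255;0 0 0 0 255;0 0 0 0 255;0 0 0 0 255;0 0 0 0 255;0 0 0 0 255;0 0 0 0 255;0 0 0 0 255;0 0 0 0 255")

```text
time_s: 36.12
tool_pos: [0.5686, 0.3003, 0.0761]
tool_rot: [180.0, -0.0, 90.0]
force: [1.8, 0.7, 2.3]
grip_width: 0.0517
grasp_force: 25.0
```

>>> arm_command(series="0 0 -10 0 255;0 0 -25 0 255;0 0 -30 0 255;0 0 -25 0 255;0 0 -10 0 255;-10 3 0 0 255;-20 6 0 0 255;-27 8 0 0 255;-27 8 0 0 255;-27 8 0 0 255;-27 8 0 0 255;-27 8 0 0 255;-27 8 0 0 255;-27 8 0 0 255;-27 8 0 0 255;-27 8 0 0 255;-22 6 0 0 255;-15 4 0 0 255;-8 2 0 0 255;-3 0 0 0 255")

```text
time_s: 37.78
tool_pos: [0.6603, -0.0236, 0.174]
tool_rot: [-179.8, 0.1, 89.8]
force: [-0.0, 0.0, -4.3]
grip_width: 0.0515
grasp_force: 25.0
```

>>> arm_command(series="0 0 0 0 255;0 0 0 0 255;0 0 10 0 255;0 0 20 0 255;0 0 25 0 255;0 0 20 0 255;0 0 12 0 255;0 0 5 0 255;0 0 0 0 255;0 0 0 0 255;0 0 0 0 255")

```text
time_s: 38.7
tool_pos: [0.6626, -0.0207, 0.0854]
tool_rot: [179.8, -0.0, 90.0]
force: [0.6, -0.8, -3.5]
grip_width: 0.0516
grasp_force: 25.0
```

>>> arm_command(series="-0.5 -1 2 0 255;0 0 2 0 255;0 0 0 0 255;0 0 0 0 255;0 0 0 0 0;0 0 0 0 0;0 0 0 0 0;0 0 0 0 0;0 0 0 0 0;0 0 0 0 0;0 0 0 0 0;0 0 -10 0 0;0 0 -25 0 0;0 0 -30 0 0;0 0 -25 0 0;0 0 -15 0 0;0 0 -10 0 0;0 0 0 0 0")

```text
time_s: 40.2
tool_pos: [0.6619, -0.0215, 0.1981]
tool_rot: [179.7, -0.0, 90.0]
force: [1.4, -0.8, 0.5]
grip_width: 0.087
grasp_force: 0.0
```

>>> arm_command(series="10 -6 0 0 0;20 -12 0 0 0;27 -16 0 0 0;27 -16 0 0 0;27 -16 0 0 0;27 -16 0 0 0;27 -16 0 0 0;27 -16 0 0 0;27 -16 0 0 0;27 -16 0 0 0;27 -16 0 0 0;22 -14 0 0 0;13 -10 0 0 0;7 -6 0 0 0;3 -3 0 0 0;0 0 0 0 0;0 0 0 0 0;0 0 0 0 0;0 0 0 0 0")

```text
time_s: 41.78
tool_pos: [0.4662, 0.2953, 0.195]
tool_rot: [180.0, 0.0, 89.9]
force: [1.0, -0.6, 0.1]
grip_width: 0.0873
grasp_force: 0.0
```

>>> arm_command(series="2 0 10 0 0;0 0 22 0 0;0 0 28 0 0;0 0 26 0 0;0 0 18 0 0;0 0 10 0 0;0 0 5 0 0;0 0 0 0 0;0 0 0 0 0;0 0 0 0 255;0 0 0 0 255;0 0 0 0 255;0 0 0 0 255;0 0 0 0 255;0 0 0 0 255;0 0 0 0 255;0 0 0 0 255;0 0 0 0 255")

```text
time_s: 43.28
tool_pos: [0.466, 0.2988, 0.0763]
tool_rot: [179.9, -0.0, 90.0]
force: [2.2, 0.5, 0.6]
grip_width: 0.0515
grasp_force: 25.0
```

>>> arm_command(series="0 0 -10 0 255;0 0 -25 0 255;0 0 -30 0 255;0 0 -25 0 255;0 0 -10 0 255;-10 1 0 0 255;-22 2 0 0 255;-32 3 0 0 255;-32 3 0 0 255;-32 3 0 0 255;-32 3 0 0 255;-32 3 0 0 255;-32 3 0 0 255;-32 3 0 0 255;-32 3 0 0 255;-32 3 0 0 255;-30 3 0 0 255;-22 3 0 0 255;-11 2 0 0 255;-4 0 0 0 255")

```text
time_s: 44.95
tool_pos: [0.5014, -0.0918, 0.1741]
tool_rot: [-179.8, 0.1, 89.7]
force: [0.0, -0.2, -2.3]
grip_width: 0.0515
grasp_force: 24.9
```

>>> arm_command(series="0 0 0 0 255;0 0 0 0 255;0 0 10 0 255;0 0 20 0 255;0 0 25 0 255;0 0 20 0 255;0 0 12 0 255;0 0 5 0 255;0 0 0 0 255;0 0 0 0 255;0 0 0 0 255")

```text
time_s: 45.87
tool_pos: [0.5046, -0.0882, 0.085]
tool_rot: [179.9, -0.0, 90.0]
force: [0.3, -0.1, -4.1]
grip_width: 0.0518
grasp_force: 25.0
```

>>> arm_command(series="-0.5 -0.5 2 0 255;0 0 1.6 0 255;0 0 0 0 255;0 0 0 0 255;0 0 0 0 0;0 0 0 0 0;0 0 0 0 0;0 0 0 0 0;0 0 0 0 0;0 0 0 0 0;0 0 0 0 0;0 0 -10 0 0;0 0 -25 0 0;0 0 -30 0 0;0 0 -25 0 0;0 0 -15 0 0;0 0 -10 0 0;0 0 0 0 0")

```text
time_s: 47.37
tool_pos: [0.5045, -0.089, 0.1978]
tool_rot: [179.8, -0.1, 90.0]
force: [0.2, 0.3, 0.4]
grip_width: 0.0867
grasp_force: 0.0
```

>>> arm_command(series="10 -3 0 0 0;22 -7 0 0 0;32 -12 0 0 0;32 -12 0 0 0;32 -12 0 0 0;32 -12 0 0 0;32 -12 0 0 0;32 -12 0 0 0;32 -12 0 0 0;32 -12 0 0 0;32 -12 0 0 0;30 -10 0 0 0;22 -6 0 0 0;11 -4 0 0 0;3 -1 0 0 0;0 0 0 0 0;0 0 0 0 0;0 0 0 0 0;0 0 0 0 0")

```text
time_s: 48.95
tool_pos: [0.3646, 0.2958, 0.1954]
tool_rot: [180.0, -0.0, 89.9]
force: [-0.1, -0.7, 0.4]
grip_width: 0.0868
grasp_force: 0.0
```

>>> arm_command(series="1 0 10 0 0;0 0 22 0 0;0 0 28 0 0;0 0 26 0 0;0 0 18 0 0;0 0 10 0 0;0 0 5 0 0;0 0 0 0 0;0 0 0 0 0;0 0 0 0 255;0 0 0 0 255;0 0 0 0 255;0 0 0 0 255;0 0 0 0 255;0 0 0 0 255;0 0 0 0 255;0 0 0 0 255;0 0 0 0 255")

```text
time_s: 50.45
tool_pos: [0.3642, 0.2983, 0.0766]
tool_rot: [180.0, -0.0, 90.0]
force: [-0.2, -0.6, 0.5]
grip_width: 0.0514
grasp_force: 25.0
```

>>> arm_command(series="0 0 -10 0 255;0 0 -25 0 255;0 0 -30 0 255;0 0 -25 0 255;0 0 -10 0 255;-10 5 0 0 255;-20 9 0 0 255;-30 14 0 0 255;-30 14 0 0 255;-30 14 0 0 255;-30 14 0 0 255;-30 14 0 0 255;-30 14 0 0 255;-30 14 0 0 255;-22 9 0 0 255;-12 5 0 0 255;-5 3 0 0 255;0 0 0 0 255;0 0 0 0 255;0 0 0 0 255")

```text
time_s: 52.12
tool_pos: [0.4921, 0.0205, 0.1756]
tool_rot: [-179.9, -0.0, 90.1]
force: [-0.3, 0.0, -2.2]
grip_width: 0.0517
grasp_force: 25.0
```

>>> arm_command(series="0 0 10 0 255;0 0 20 0 255;0 0 25 0 255;0 0 20 0 255;0 0 12 0 255;0 0 5 0 255;0 0 0 0 255;0 0 0 0 255;0 0 0 0 255")

```text
time_s: 52.87
tool_pos: [0.4937, 0.0196, 0.0852]
tool_rot: [179.9, -0.0, 90.1]
force: [-0.9, 0.7, -1.0]
grip_width: 0.0513
grasp_force: 25.0
```

Target z is 0.0816. I'll release, lift and back off towards +y for a check.

>>> arm_command(series="0 -0.5 2 0 255;0 0 1.6 0 255;0 0 0 0 255;0 0 0 0 255;0 0 0 0 0;0 0 0 0 0;0 0 0 0 0;0 0 0 0 0;0 0 0 0 0;0 0 0 0 0;0 0 0 0 0;0 0 -10 0 0;0 0 -25 0 0;0 0 -30 0 0;0 0 -30 0 0;0 0 -20 0 0;0 0 -10 0 0;0 0 0 0 0")

```text
time_s: 54.37
tool_pos: [0.4941, 0.0193, 0.2084]
tool_rot: [179.7, -0.1, 90.0]
force: [0.2, -0.5, 0.1]
grip_width: 0.0867
grasp_force: 0.0
```

>>> arm_command(series="10 0 0 0 0;20 0 0 0 0;30 0 0 0 0;30 0 0 0 0;30 0 0 0 0;30 0 0 0 0;30 0 0 0 0;30 0 0 0 0;30 0 0 0 0;30 0 0 0 0;20 0 0 0 0;10 0 0 0 0;0 0 0 0 0;0 0 0 0 0;0 0 0 0 0;0 0 0 0 0")

```text
time_s: 55.7
tool_pos: [0.4929, 0.3171, 0.2057]
tool_rot: [-180.0, 0.0, 89.9]
force: [-0.8, -0.2, 0.0]
grip_width: 0.0869
grasp_force: 0.0
```

```bash
cat > fin.py <<'E'
from h import *
im=cams.read_camera("top"); cv2.imwrite("pics/top1.png",im); cv2.imwrite("pics/scene1.png",cams.read_camera("scene"))
C=cam("top"); H,S,V=hsv(im)
for k,p in dict(b=(284,140),y=(271,235),r=(333,221),fin=(358,132)).items():
    m=(S<50)&(V>150); yy,xx=np.indices(m.shape); m&=np.hypot(xx-p[0],yy-p[1])<10
    _,c,a=blob(m,p,5); print(k,c.round(1),a,ray(C,c,.076 if k=="fin" else .125).round(4))
m=(H>5)&(H<16)&(S>200)&(V>150)
m=cv2.morphologyEx(m.astype(np.uint8),cv2.MORPH_CLOSE,np.ones((5,5)))
mm,c,a=blob(m,(440,220),200); print("pad",c,a,wrect(C,rect(mm),.098))
E
python3 fin.py
```

```text
b [283.5 139.7] 78 [ 0.6613 -0.0234  0.125 ]
y [271.3 234.4] 84 [0.4928 0.0187 0.125 ]
r [333.3 220.6] 83 [ 0.5038 -0.0905  0.125 ]
fin [358.6 132.8] 127 [ 0.6774 -0.1731  0.076 ]
pad [449.76679245 221.56301887] 1325 ((481.6243591308594, -302.9089660644531), (106.16963958740234, 41.099281311035156), 74.95167541503906)
```

View pics/top1.png

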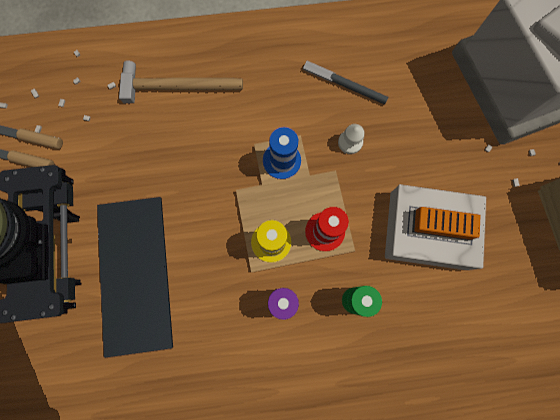

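The top view shows the tins back on their own discs at (284,140), (271,235) and (333,221), all within 1 mm of their start. The pad lies in the rectangle at (450,222), and the finial has not moved.

```bash
python3 -c "
from cell import env
print(env.sign_off())"
```

```text
the job is handed in; nothing more can be done
None
```

I handed the job in at about 56 s of the 144 s allowed: the last camera check had the three tins back on their own discs to within about 1 mm, the pad about 2 mm off centre in the pencilled rectangle, and the finial undisturbed, but sign-off returned no verdict.

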